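# Clamp the hand trowel by its handle for sharpening

### The arm

A 6-joint arm with a two-finger parallel gripper is mounted at the origin on a cart in front of the work surface, level with it; the furniture and walls round the work are solid. World frame = base frame: x ahead of the robot, y to its left, z up, the work surface at z = 0. Lengths are in m, angles in rad, forces in N, time in s.
With the tool pointing down it reaches from about 0.3 to 0.775 m from the base axis. Payload 14.6 kg.
Tool frame: the origin (TCP) lies midway between the tips of the shut fingers; the grasp point (between the pads) lies 19 mm behind it (manip.tcp_to_grasp is the distance from the TCP to the grasp point, in m); y points along the fingers, z is the direction in which the jaws open and shut, and the axes are right-handed (so a half turn about y gives the same grasp; the last joint's range is limited). The gripper opens to 94 mm and grips with 3 to 60 N. Pads are 16 mm wide; open, the fingers measure 119 mm over their backs; the gripper's body (75 mm by 177 mm) begins 78 mm behind the grasp point.
Start: joints at [1.054, 0.3, 1.521, -0, 1.321, -0.067], TCP at [0.239, 0.495, 0.205] pointing down, gripper open.
Joint ranges: [-3.03, 3.03], [-0.79, 2.21], [0.23, 2.52], [-1.04, 4.18], [0, 3.07], [-2.55, 2.55]. Speed limits (rad/s): [2.22, 2.22, 2.57, 3.14, 3.14, 3.14].

### API

Orientations are given as a 3x3 rotation matrix whose columns are the frame's x, y, z axes.
In Python, from rig import manip gives the robot as it stands.
- The arm moves only by the tool drive_tool, never from a script. Its argument "moves" is a list of rows, each a list of 2 entries, a list of its own where there are three numbers: the shift along the tool's x, y, z in mm, then the turn about the tool's y in degrees. A call has 1 to 20 rows; each row is the pose to reach, as a shift and turn from the pose measured when the call began, along the tool's axes at that moment; what a row does not reach only later rows make up. A row lasts 1/10 s, in which the tool goes at most 50 mm and 8.59 degrees, less where a joint would pass 70% of its speed; a pose out of reach is approached as far as the arm can. A call with a gripper value outside its range is refused whole. "fingers" is the gripper command: -1 is fully open, 1 is shut, values between are in proportion, set as the call begins (left out, the last holds). The fingers move at their own pace and stop on an object; "grip_force" is the grip in N (left out, the last holds). Time passes only in rows, so rows that repeat a pose let the fingers close. It gives the time, the measured TCP pose, the force and the opening at its end, in the units of the state.
- manip.read_state(): the state, without advancing time (a new reading comes with each control period).
- manip.read_camera(name): name is "scene" or "top" or "wrist"; returns (picture, depth): 400x640x3 uint8, red, green, blue; 400x640 float32, m along the optical axis (not along the pixel's ray), 0 where there is no reading.
- manip.calibration(name): a dict with "fx", "fy", "cx", "cy" (pixels), "view" (4x4, takes a point from world to camera coordinates); the wrist camera has in their place "T_tool_cam" (4x4, takes a point from camera to tool coordinates, whose origin is the TCP and whose axes are the tool frame's). Camera axes: x right, y up, looking along -z (the intrinsics and any distortion apply to the point x, -y, -z); pixel columns grow to the right and rows downward; lengths in m; the calibration is good to about 2 mm. A picture is of the moment at which its call begins: read the wrist's pose just before it. calibration takes no time and is no camera call.
- manip.finish_job(): hands the job in, once; it reports no verdict.
The state is a dict: "t": time; "joint_positions": joint angles; "joint_vel": joint speeds; "tau": joint torques, N m; "eef_pos": TCP position; "ee_rot": TCP orientation; "ft_force": force on the tool from outside, world axes, zero at the start; "moment": the same for the moment, N m; "grip_width": finger opening in m.
Only numpy, scipy, OpenCV 4.12 (cv2) and the standard library are available. Lean on these libraries where they do the work, as an engineer would, in place of code of your own. Each camera call takes 0.05 s, during which the arm holds its last target. There are 200 camera calls.

### The job

Get the hand trowel ready for sharpening: draw it out of the wooden tool case by its handle, lay it flat on the worktop clear of the case and let go, then push the case's green sliding door fully shut. Next take the trowel again by its steel blade, lay its wooden handle flat and lengthwise in the middle of the blue screw clamp's bed, blade sticking out on the side towards the case, and let go. Then crank the clamp's handle clockwise until the pad presses the trowel's handle down firmly, leave the crank, and leave everything else on the worktop where it stands.

Things in the scene. Friction and masses are not known exactly. Their poses are not given: they have to be found in the camera images.
- clamp: Blue C-frame screw clamp, fixed. Origin on the worktop under the screw axis. Bed x -35..+80, y +-45 mm, top at z 12. Column x 43..77, y +-24, up to z 118; overhead arm x -27..77, y +-24, z 90..118 mm. Open to -x and both sides. The trowel handle is to lie along the clamp's y axis under the pad, blade out at +y. Gap under the pad is 38 to 46 mm at the start.
- bed_centre (a point): Middle of the bed's top face, 12 mm above the worktop, right under the pad; axes as the clamp's.
- pad_face (a point): Middle of the underside of the clamp's steel pad (36 mm along the clamp's x, 64 mm along its y, 9 mm thick). Its height over bed_centre is the gap. The pad is sprung (8 N per mm) under the screw.
- crank (a joint): Crank angle, rad, grows clockwise seen from above; at 0 the arm points along the clamp's +x, at 1.57 along its -y. Clockwise lowers the pad 18 mm a turn (gap 46 mm minus 2.86 mm per rad). Stops at 0 and 8.1; starts at 0 to 2.7. The pad meets the trowel handle at about 6.6; a firm hold is reached from about 7.5; going on to the stop is harmless. Stays where left; takes 3 to 6 N at the knob.
- crank_knob (a point): Middle of the crank's black upright knob (24 mm diameter, 40 mm tall, spins freely on its pin), 55 mm from the screw axis and 162 mm above the worktop; it circles round the axis at this height. The crank arm's top is 26 mm below this point, the hub's top (on the axis, 34 mm wide) 20 mm below it.
- case: Fixed low wooden tool case without floor, 226 mm (its x) x 130 mm (its y) x 78 mm high; origin on the worktop under its middle. It has two bays side by side; only the one at its -x (98 mm wide) has a mouth, at -y, where the door runs. The roof and the track reach out to y -87 mm.
- bay_mouth (a point): Middle of the open bay's mouth, in the plane of the case's front (y = -65 mm in the case), 13.5 mm above the worktop.
- door (a joint): How far the green sliding door (100 mm wide, 58 mm high) stands open, in m: 0 = shut against the frame, 0.104 = fully open. It slides along the case's +x to open, -x to shut; takes about 1.5 N and stays where left. Starts at 0.09 to 0.104.
- door_pull (a point): Middle of the door's upright steel bar pull (10 mm thick, z 18..60 mm), 39 mm above the worktop, in the middle of the door's width, 28 mm in front (-y of the case) of the door's face; moves with the door. The roof edge is 21 mm behind it, its top 39 mm higher. Can be pushed sideways with closed fingers.
- trowel: Hand trowel, 237 mm long, about 0.16 kg, lying flat. Origin under its middle; x points to the blade's tip, z up. Wooden handle x -118..-18 mm, 24 wide, 27 high; steel blade x 14..112 mm, 52 wide, 10 high (solid as a flat slab); both rest on the worktop. Starts with the blade in the case's open bay, the handle out of the mouth. Balances near its middle.
- handle_mid (a point): Middle of the trowel's wooden handle, half-way up (13.5 mm above its underside), at x -68 mm of the trowel.
- blade_mid (a point): Middle of the trowel's blade, half-way up (5 mm above its underside), at x +63 mm of the trowel.
- tumbler: Glass tumbler, 81 mm wide, 92 mm high. Bystander.
- timer: Red and white kitchen timer, 66 mm wide. Bystander.
- packet: Flat seed packet, 115 x 85 mm, at the right. Bystander.
- saucer: Blue saucer, 160 mm wide, at the right. Bystander.
- jar_sugar: Glass jar with red lid, 78 mm wide, 154 mm tall, at the back. Bystander.
- tin_peas: Food tin, 101 mm wide, 118 mm tall, at the back. Bystander.
- canister_tea: Green canister with wooden lid, 102 mm wide, 140 mm tall, at the back. Bystander.
- pad: The clamp's steel pad itself (see pad_face, which is its origin).

How it is judged:
On the way, in this order (a step that is already met when the one before it is completed fails the run):
1. the trowel is out of the case, lying flat on the worktop, and let go ((y of blade_mid in the frame of case below -0.12 m or x of blade_mid in the frame of case above 0.17 m or x of blade_mid in the frame of case below -0.17 m) and height (world z) of handle_mid below 0.018 m and angle between trowel's own z axis and vertical below 0.12 rad and contact force between the fingers and trowel below 0.1 N and linear speed of trowel below 0.03 m/s), for 0.2 s.
2. the case's sliding door is shut against its frame (value of joint door below 0.005 m), for 0.2 s.
3. the trowel's handle lies in the clamp's bed, let go (x of handle_mid in the frame of clamp between -0.018 and 0.018 m and y of handle_mid in the frame of clamp between -0.03 and 0.03 m and z of handle_mid in the frame of clamp below 0.03 m and angle between the x axis of trowel and the y axis of clamp, either way round below 0.26 rad and angle between trowel's own z axis and vertical below 0.12 rad and contact force between the fingers and trowel below 0.1 N), for 0.2 s.
4. the pad presses the handle down with more than 12 N (contact force between pad and trowel above 12 N), for 0.2 s.
At the end, for the whole second after the job is handed in: Trowel handle flat on the bed, within 18 mm across and 30 mm along of its centre, within 15 degrees of the clamp's y axis, blade out at +y, pad pressing it with over 12 N, at rest; door shut to 5 mm; crank and trowel let go (x of handle_mid in the frame of clamp between -0.018 and 0.018 m and y of handle_mid in the frame of clamp between -0.03 and 0.03 m and z of handle_mid in the frame of clamp below 0.03 m and angle between the x axis of trowel and the y axis of clamp, either way round below 0.26 rad and angle between trowel's own z axis and vertical below 0.12 rad and value of joint door below 0.005 m and contact force between pad and trowel above 12 N and y of blade_mid in the frame of clamp above 0 m and linear speed of trowel below 0.01 m/s and contact force between the fingers and crank below 0.1 N); the robot touches nothing.
It fails at once if a bystander (tumbler, timer, packet, saucer, jar, tin, canister) is shifted by more than 40 mm (distance of any of tumbler, timer, packet, saucer, jar_sugar, tin_peas, canister_tea from where it was at the start of the episode above 0.04 m).
It also fails if it takes over 72 s, if anything falls off the work surface, if the arm or the gripper's body presses on something with over 40 N, if the wrist force passes 120 N, or if a joint passes its speed limit or range.

## Working session

There is one attempt and no reset: what is moved stays moved. The work goes in short steps, Python scripts to look and compute and a tool call to move; the robot and the scene stay as the last step left them, time stands still between calls to the robot, and variables do not carry over. Pictures are saved under pics/ and viewed, about 8 in all and at most 12, crops included, and the job is handed in when it is done.

Besides the shell and the picture viewer there is one more tool, called after "Call:" as a command line: name --argument value ..., lists and objects as JSON in quotes. drive_tool: Moves the arm, as the interface text tells. Its arguments: {"type":"object","properties":{"moves":{"type":"array","items":{"type":"array"}},"fingers":{"type":"number"},"grip_force":{"type":"number"}},"required":["moves"]}

```bash
ls; mkdir -p pics
cat > h.py <<'E'
from rig import manip
import numpy as np, cv2
def save(n,img): cv2.imwrite(f'pics/{n}.png',cv2.cvtColor(img,cv2.COLOR_RGB2BGR))
def pts(name,d,st=None):
    "HxWx3 world points from depth"
    c=manip.calibration(name); H,W=d.shape
    u,v=np.meshgrid(np.arange(W),np.arange(H))
    P=np.stack([(u-c['cx'])/c['fx']*d,-(v-c['cy'])/c['fy']*d,-d,np.ones_like(d)],-1)
    if name=='wrist':
        T=np.eye(4);T[:3,:3]=st['ee_rot'];T[:3,3]=st['eef_pos'];M=T@np.array(c['T_tool_cam'])
    else: M=np.linalg.inv(np.array(c['view']))
    return (P@M.T)[...,:3]
E
python3 - <<'E'
from h import *
s=manip.read_state();print({k:np.round(v,3).tolist() for k,v in s.items()})
print(manip.tcp_to_grasp)
for n in('top','scene'):
    p,d=manip.read_camera(n);save(n+'0',p);np.savez(n+'0',p=p,d=d)
    c=manip.calibration(n);print({k:np.round(v,3).tolist() for k,v in c.items()})
print({k:np.round(v,3).tolist() for k,v in manip.calibration('wrist').items()})
E
```

```text
pics
{'t': 0.0, 'joint_positions': [1.054, 0.3, 1.522, 0.0, 1.321, -0.067], 'joint_vel': [-0.001, 0.001, -0.0, -0.001, 0.001, 0.001], 'tau': [-0.001, -53.182, -35.273, 0.071, 0.024, -0.0], 'eef_pos': [0.239, 0.495, 0.205], 'ee_rot': [[0.901, -0.001, 0.435], [-0.435, -0.001, 0.901], [-0.0, -1.0, -0.001]], 'ft_force': [-0.215, -0.535, 0.253], 'moment': [0.032, -0.011, -0.0], 'grip_width': 0.094}
0.0188
{'fx': 376.362, 'fy': 376.362, 'cx': 320.344, 'cy': 199.663, 'view': [[-0.017, -1.0, -0.014, -0.079], [0.986, -0.019, 0.164, -0.613], [-0.164, -0.011, 0.986, -1.238], [0.0, 0.0, 0.0, 1.0]]}
{'fx': 471.107, 'fy': 471.107, 'cx': 311.802, 'cy': 201.608, 'view': [[0.882, -0.472, -0.012, -0.548], [0.351, 0.638, 0.686, -0.253], [-0.316, -0.609, 0.728, -1.518], [0.0, 0.0, 0.0, 1.0]]}
{'fx': 341.018, 'fy': 341.018, 'cx': 321.93, 'cy': 210.445, 'T_tool_cam': [[0.0, -0.97, -0.245, -0.07], [0.001, 0.245, -0.97, -0.178], [1.0, -0.0, 0.001, -0.001], [0.0, 0.0, 0.0, 1.0]]}
```

View pics/top0.png

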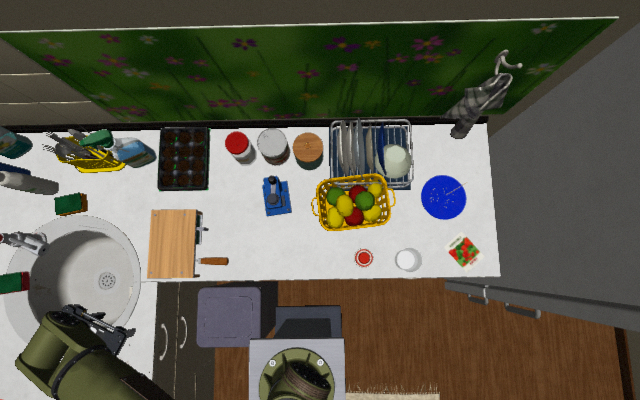

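View pics/scene0.png

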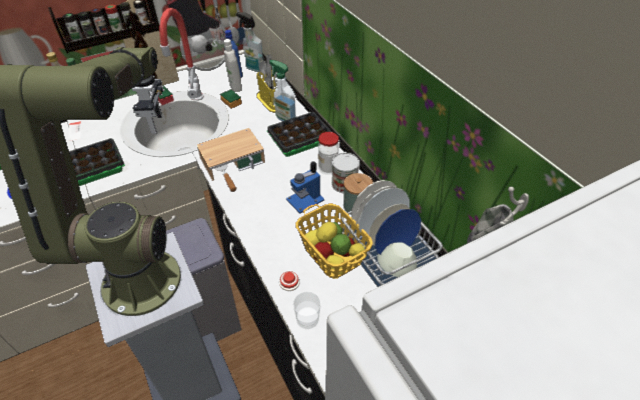

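The top view shows the case at px (148–200, 209–278), with its mouth to the right. The trowel handle is at about (200–228, 261), the door pull near (204, 230), and the blue clamp at about (277, 195). Next I'll measure these with depth.

Run:
```python
from h import *
z=np.load('top0.npz');p,d=z['p'],z['d'];P=pts('top',d)
def sub(r0,r1,c0,c1,m,name):
    Q=P[r0:r1,c0:c1][m];Q=Q[:, :]
    if len(Q)<5: print(name,len(Q));return
    r=cv2.minAreaRect((Q[:,:2]*1000).astype(np.float32))
    print(name,len(Q),'med',np.median(Q,0).round(3),'min',Q.min(0).round(3),'max',Q.max(0).round(3),'rect',np.round(r[0],0),np.round(r[1],0),round(r[2],1))
hsv=cv2.cvtColor(p,cv2.COLOR_RGB2HSV)
w=(200,290,140,215); Z=P[w[0]:w[1],w[2]:w[3],2]
sub(*w,(Z>.07)&(Z<.09),'roof')
h=hsv[250:275,202:235]; zz=P[250:275,202:235,2]
sub(250,275,202,235,(h[...,1]>100)&(zz<.05)&(h[...,0]<20),'handle')
w=(170,222,255,300);h=hsv[w[0]:w[1],w[2]:w[3]];zz=P[w[0]:w[1],w[2]:w[3],2]
b=(h[...,0]>100)&(h[...,0]<125)&(h[...,1]>130)
sub(*w,b&(zz<.03),'bed');sub(*w,b&(zz>.1)&(zz<.13),'arm');sub(*w,(zz>.15),'knob');sub(*w,(zz>.125)&(zz<.145),'crankarm')
big=cv2.resize(p[165:285,140:300],None,fx=5,fy=5,interpolation=cv2.INTER_CUBIC);save('crop1',big)
```

```text
roof 3147 med [0.47  0.403 0.078] min [0.36  0.327 0.07 ] max [0.586 0.482 0.089] rect [473. 405.] [156. 225.] 89.1
handle 168 med [0.411 0.273 0.024] min [0.4   0.232 0.015] max [0.421 0.319 0.031] rect [411. 275.] [87. 20.] 89.0
bed 325 med [0.601 0.046 0.012] min [0.566 0.017 0.005] max [0.685 0.114 0.03 ] rect [625.  66.] [110.  88.] 8.6
arm 252 med [0.63  0.073 0.117] min [0.576 0.037 0.101] max [0.678 0.094 0.127] rect [629.  66.] [102.  48.] 7.9
knob 62 med [0.656 0.057 0.177] min [ 0.401 -0.104  0.151] max [0.669 0.072 1.32 ] rect [531. -15.] [315.  22.] 30.0
crankarm 138 med [0.611 0.061 0.138] min [0.587 0.046 0.125] max [0.653 0.082 0.145] rect [620.  60.] [34. 69.] 76.4
```

View pics/crop1.png

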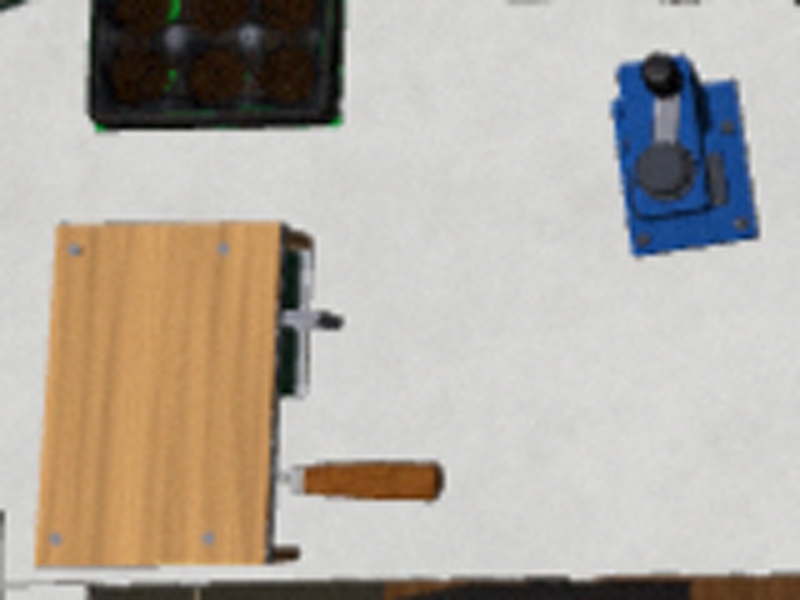

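Call:
drive_tool --moves '[[[25, 0, -12], 7], [[50, 0, -25], 14], [[75, 0, -37], 21], [[100, 0, -50], 28], [[125, 10, -62], 35], [[150, 20, -74], 42], [[175, 30, -86], 49], [[200, 40, -99], 56], [[225, 50, -111], 63], [[251, 55, -123], 64], [[251, 55, -123], 64], [[251, 55, -123], 64]]' --fingers -1

```text
t: 1.3
eef_pos: [0.4115, 0.275, 0.1499]
ee_rot: [[0.003, -0.001, 1.0], [-1.0, -0.001, 0.003], [0.001, -1.0, -0.001]]
ft_force: [0.7, 0.1, -0.2]
grip_width: 0.094
```

```bash
cat >> h.py <<'E'
def to(x,y,z,ang=None):
    "tool shift mm and turn deg to a world TCP target with jaw axis (tool z) at ang deg"
    s=manip.read_state();R=np.array(s['ee_rot']);a=np.degrees(np.arctan2(R[1,2],R[0,2]))
    print('pos',np.round(s['eef_pos'],4),'jaw',round(a,2),'down',R[:,1].round(3),'F',np.round(s['ft_force'],1),'w',round(float(s['grip_width']),4),'t',round(s['t'],2))
    print('shift',(R.T@(np.array([x,y,z])-s['eef_pos'])*1000).round(1),'turn',None if ang is None else round((a-ang+180)%360-180,1))
def rect(Q,name):
    r=cv2.minAreaRect((Q[:,:2]*1000).astype(np.float32))
    print(name,len(Q),'med',np.median(Q,0).round(3),'min',Q.min(0).round(3),'max',Q.max(0).round(3),'rect',np.round(r[0],0),np.round(r[1],0),round(r[2],1))
E
python3 - <<'E'
from h import *
s=manip.read_state();p,d=manip.read_camera('wrist');save('w1',p);np.savez('w1',p=p,d=d)
P=pts('wrist',d,s);hsv=cv2.cvtColor(p,cv2.COLOR_RGB2HSV)
m=(hsv[...,1]>100)&(hsv[...,0]<20)&(P[...,2]>.003)&(P[...,2]<.035)&(P[...,1]<.325)&(P[...,1]>.2)&(abs(P[...,0]-.41)<.04)
Q=P[m];rect(Q,'handle');vx=cv2.fitLine(Q[:,:2].astype(np.float32),cv2.DIST_L2,0,.01,.01).ravel();print(vx,np.degrees(np.arctan2(vx[1],vx[0])))
to(.411,.275,.005,0)
E
```

```text
handle 2327 med [0.412 0.279 0.024] min [0.399 0.234 0.016] max [0.425 0.324 0.028] rect [413. 279.] [90. 24.] 88.2
[0.03385727 0.99942666 0.41245604 0.2787857 ] 88.059746
pos [0.4113 0.2755 0.1501] jaw 0.25 down [-0.001 -0.001 -1.   ] F [-0.1  0.5  0.5] w 0.0941 t 1.35
shift [  0.3 145.1  -0.2] turn 0.2
```

View pics/w1.png

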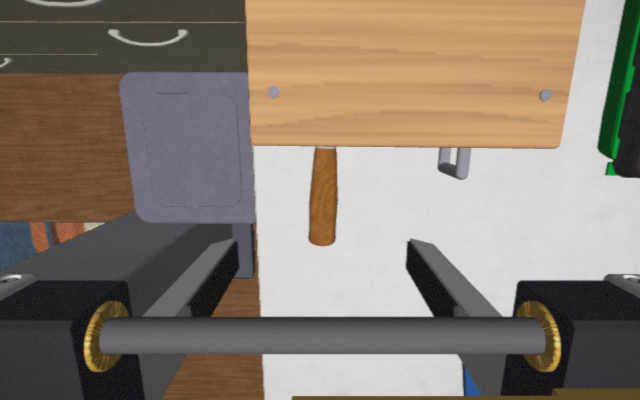

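The wrist view shows the handle at px (310–337, 147–245) and the pull at about (452, 165). The trowel yaw is about 88°. I'll go down and grip it.

Call:
drive_tool --moves '[[[-2, 20, 0], 1], [[-4, 45, 1], 2], [[-4, 70, 1], 2], [[-4, 95, 1], 2], [[-4, 120, 1], 2], [[-4, 135, 1], 2], [[-4, 144, 1], 2], [[-4, 144, 1], 2], [[-4, 144, 1], 2]]'

```text
t: 2.25
eef_pos: [0.4123, 0.2799, 0.0068]
ee_rot: [[-0.03, -0.0, 1.0], [-1.0, -0.0, -0.03], [0.0, -1.0, -0.0]]
ft_force: [-0.5, 0.1, 0.3]
grip_width: 0.0935
```

Call:
drive_tool --moves '[[[0, 0, 0], 0], [[0, 0, 0], 0], [[0, 0, 0], 0], [[0, 0, 0], 0], [[0, 0, 0], 0], [[0, 0, 0], 0], [[0, 0, 0], 0], [[0, 0, 0], 0]]' --fingers 1 --grip_force 40

```text
t: 3.05
eef_pos: [0.4123, 0.2799, 0.0068]
ee_rot: [[-0.03, -0.0, 1.0], [-1.0, -0.0, -0.03], [0.0, -1.0, -0.0]]
ft_force: [-0.2, 0.7, 0.3]
grip_width: 0.0336
```

Call:
drive_tool --moves '[[[0, 0, 0], 0], [[0, 0, 0], 0], [[0, 0, 0], 0], [[0, 0, 0], 0]]'

```text
t: 3.45
eef_pos: [0.4123, 0.2798, 0.0068]
ee_rot: [[-0.03, 0.0, 1.0], [-1.0, -0.0, -0.03], [0.0, -1.0, 0.0]]
ft_force: [0.2, 0.2, 0.1]
grip_width: 0.0229
```

Call:
drive_tool --moves '[[[5, -2, 0], 0], [[20, -3, 0], 0], [[40, -3, 0], 0], [[60, -3, 0], 0], [[80, -3, 0], 0], [[100, -3, 0], 0], [[120, -3, 0], 0], [[140, -3, 0], 0], [[160, -3, 0], 0], [[180, -3, 0], 0], [[200, -3, 0], 0], [[215, -3, 0], 0], [[220, -3, 0], 0], [[220, 0, 0], 0], [[220, 0, 0], 0], [[220, 0, 0], 0]]'

```text
t: 5.05
eef_pos: [0.4056, 0.0603, 0.0067]
ee_rot: [[-0.029, -0.0, 1.0], [-1.0, -0.0, -0.029], [0.0, -1.0, -0.0]]
ft_force: [-0.8, -1.0, -1.1]
grip_width: 0.0227
```

Next I'll open the fingers, rise, and check with the top camera.

Call:
drive_tool --moves '[[[0, 0, 0], 0], [[0, 0, 0], 0], [[0, 0, 0], 0], [[0, 0, 0], 0], [[0, 0, 0], 0], [[0, 0, 0], 0], [[0, 0, 0], 0], [[0, -20, 0], 0], [[0, -50, 0], 0], [[0, -90, 0], 0], [[0, -120, 0], 0], [[0, -120, 0], 0]]' --fingers -1

```text
t: 6.25
eef_pos: [0.4073, 0.0605, 0.1302]
ee_rot: [[-0.03, 0.006, 1.0], [-1.0, 0.0, -0.03], [-0.0, -1.0, 0.006]]
ft_force: [-0.9, -0.2, -0.6]
grip_width: 0.094
```

Run:
```python
from h import *
s=manip.read_state();p,d=manip.read_camera('wrist');np.savez('w2',p=p,d=d)
P=pts('wrist',d,s);hsv=cv2.cvtColor(p,cv2.COLOR_RGB2HSV)
X,Y,Z=P[...,0],P[...,1],P[...,2]
m=(hsv[...,1]>90)&(hsv[...,0]<20)&(Z>.003)&(Z<.035)&(Y<.2)&(abs(X-.41)<.05)
if m.sum(): rect(P[m],'handle')
m=(Z>.004)&(Z<.02)&(Y>.11)&(Y<.26)&(abs(X-.41)<.06); 
if m.sum(): rect(P[m],'blade')
m=(Z>.045)&(Z<.065)&(Y<.325)&(Y>.28)&(X<.6)&(X>.35)
if m.sum(): rect(P[m],'pull')
m=(Z>.07)&(Z<.085)&(Y>.3)&(X<.65)
if m.sum(): rect(P[m],'roof')
save('w2',p)
z=np.load('w1.npz')
from types import SimpleNamespace
p1,d1=z['p'],z['d']
st={'ee_rot':np.array([[.003,-.001,1],[-1,-.001,.003],[.001,-1,-.001]]),'eef_pos':np.array([.4113,.2755,.1501])}
P=pts('wrist',d1,st);X,Y,Z=P[...,0],P[...,1],P[...,2]
m=(Z>.045)&(Z<.068)&(Y<.325)&(Y>.28)&(X<.6)&(X>.45)
if m.sum(): rect(P[m],'pull1')
m=(Z>.07)&(Z<.085)&(Y>.3)&(X<.65)
rect(P[m],'roof1')
to(.55,.307,.2,90)
```

```text
handle 2641 med [0.406 0.06  0.024] min [0.392 0.014 0.016] max [0.418 0.104 0.028] rect [405.  59.] [90. 25.] 88.8
blade 4502 med [0.408 0.173 0.006] min [0.381 0.11  0.004] max [0.438 0.226 0.02 ] rect [409. 168.] [115.  57.] 88.3
pull1 436 med [0.519 0.313 0.063] min [0.515 0.303 0.045] max [0.526 0.325 0.066] rect [521. 314.] [22. 10.] 88.0
roof1 47668 med [0.472 0.38  0.077] min [0.358 0.328 0.072] max [0.585 0.425 0.081] rect [471. 377.] [ 97. 226.] 89.6
pos [0.4064 0.0604 0.1281] jaw -1.69 down [ 0.003 -0.    -1.   ] F [ 0.  -0.2 -0.6] w 0.0942 t 6.3
shift [-250.7  -71.5  136.5] turn -91.7
```

View pics/w2.png

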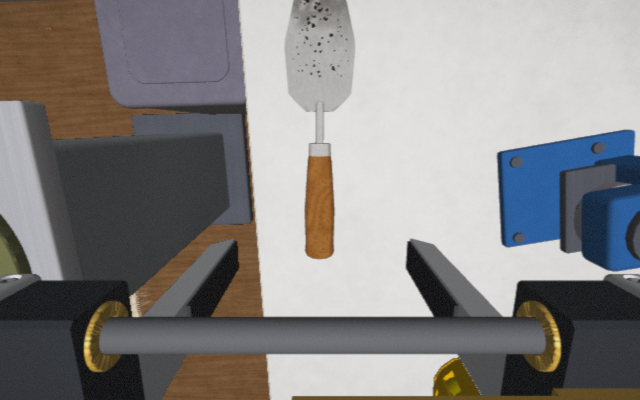

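Trowel out, flat and released: handle at px (305–335, 145–258), blade above it. Next is the door: close the fingers and go to the +x side of the pull (0.5205, 0.307).

Call:
drive_tool --moves '[[[-25, -15, 5], -1], [[-55, -22, 15], -2], [[-85, -22, 35], -2], [[-115, -22, 55], -2], [[-145, -22, 75], -2], [[-175, -22, 95], -2], [[-205, -22, 115], -2], [[-235, -22, 135], -2], [[-249, -10, 147], -2], [[-249, 20, 147], -2], [[-249, 50, 147], -2], [[-249, 80, 147], -2], [[-249, 98, 147], -2], [[-249, 98, 147], -2], [[-249, 98, 147], -2]]' --fingers 1

```text
t: 7.8
eef_pos: [0.5608, 0.3049, 0.0301]
ee_rot: [[0.005, 0.002, 1.0], [-1.0, -0.001, 0.005], [0.001, -1.0, 0.002]]
ft_force: [-0.2, 0.3, -0.4]
grip_width: 0.0007
```

Call:
drive_tool --moves '[[[0, 0, -10], 0], [[0, 0, -20], 0], [[0, 0, -30], 0], [[0, 0, -40], 0], [[0, 0, -50], 0], [[0, 0, -60], 0], [[0, 0, -70], 0], [[0, 0, -80], 0], [[0, 0, -90], 0], [[0, 0, -100], 0], [[0, 0, -110], 0], [[0, 0, -115], 0], [[0, 0, -115], 0]]'

```text
t: 9.1
eef_pos: [0.4451, 0.3042, 0.0298]
ee_rot: [[0.006, 0.002, 1.0], [-1.0, -0.001, 0.006], [0.001, -1.0, 0.002]]
ft_force: [-0.8, -0.2, 0.7]
grip_width: 0.0006
```

Call:
drive_tool --moves '[[[0, 0, -2], 0], [[0, 0, -4], 0], [[0, 0, -6], 0], [[0, 0, -8], 0], [[0, 0, -10], 0], [[0, 0, -10], 0]]'

```text
t: 9.7
eef_pos: [0.4359, 0.3042, 0.0299]
ee_rot: [[0.006, 0.004, 1.0], [-1.0, -0.0, 0.006], [0.0, -1.0, 0.004]]
ft_force: [9.1, 0.7, -2.4]
grip_width: -0.0
```

Call:
drive_tool --moves '[[[0, 0, -2], 0], [[0, 0, -3], 0], [[0, 0, -3], 0]]'

```text
t: 10.0
eef_pos: [0.4357, 0.3043, 0.0301]
ee_rot: [[0.005, 0.01, 1.0], [-1.0, 0.001, 0.005], [-0.001, -1.0, 0.01]]
ft_force: [23.1, 1.2, -12.2]
grip_width: 0.0006
```

Call:
drive_tool --moves '[[[0, 0, 10], 0], [[0, 0, 20], 0], [[0, -30, 25], 0], [[0, -60, 25], 0], [[0, -100, 25], 0], [[0, -120, 25], 0], [[0, -120, 25], 0]]' --fingers -1

```text
t: 10.7
eef_pos: [0.4605, 0.3049, 0.1533]
ee_rot: [[0.005, 0.014, 1.0], [-1.0, 0.004, 0.005], [-0.003, -1.0, 0.014]]
ft_force: [-0.5, 0.5, -0.5]
grip_width: 0.0531
```

Run:
```python
from h import *
s=manip.read_state();p,d=manip.read_camera('wrist')
P=pts('wrist',d,s);X,Y,Z=P[...,0],P[...,1],P[...,2]
m=(Z>.045)&(Z<.068)&(Y<.325)&(Y>.28)&(X<.6)&(X>.35)
if m.sum(): rect(P[m],'pull')
save('w3',p)
to(.408,.16,.1,-2)
```

```text
pull 309 med [0.419 0.314 0.063] min [0.414 0.304 0.046] max [0.423 0.325 0.066] rect [418. 314.] [ 9. 21.] 0.2
pos [0.4598 0.3045 0.1512] jaw 0.31 down [ 0.012  0.002 -1.   ] F [ 0.3  0.5 -0.7] w 0.0571 t 10.75
shift [144.3  50.2 -53.2] turn 2.3
```

View pics/w3.png

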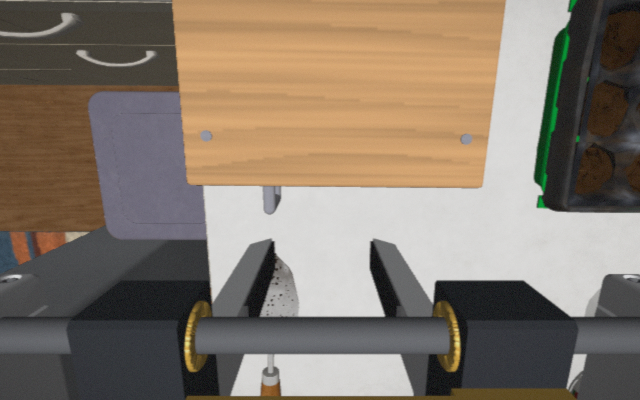

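The view shows the pull at px (269, 200) against the frame side, at world x 0.419. It travelled 101 mm and hit a hard stop at 23 N, so the door is shut. Now I'll take the blade.

Call:
drive_tool --moves '[[[15, 0, -6], 1], [[35, 0, -14], 2], [[60, 0, -24], 2], [[85, 10, -34], 2], [[110, 30, -44], 2], [[132, 55, -53], 2], [[132, 80, -53], 2], [[132, 105, -53], 2], [[132, 125, -53], 2], [[132, 138, -53], 2], [[132, 146, -53], 2], [[132, 146, -53], 2], [[132, 146, -53], 2]]' --fingers -1

```text
t: 12.05
eef_pos: [0.4092, 0.1725, 0.0043]
ee_rot: [[-0.03, 0.011, 1.0], [-1.0, 0.002, -0.03], [-0.002, -1.0, 0.011]]
ft_force: [-0.4, -0.5, 0.4]
grip_width: 0.0935
```

Call:
drive_tool --moves '[[[0, 0, 0], 0], [[0, 0, 0], 0], [[0, 0, 0], 0], [[0, 0, 0], 0], [[0, 0, 0], 0], [[0, 0, 0], 0], [[0, 0, 0], 0], [[0, 0, 0], 0], [[0, 0, 0], 0]]' --fingers 1 --grip_force 60

```text
t: 12.95
eef_pos: [0.4092, 0.1725, 0.0043]
ee_rot: [[-0.029, 0.011, 1.0], [-1.0, 0.002, -0.03], [-0.002, -1.0, 0.011]]
ft_force: [-0.6, -0.0, 1.8]
grip_width: 0.051
```

Call:
drive_tool --moves '[[[0, -2, 0], 0], [[0, -6, 0], 0], [[0, -12, 0], 0], [[0, -20, 0], 0], [[0, -30, 0], 0], [[0, -30, 0], 0]]'

```text
t: 13.55
eef_pos: [0.4097, 0.1727, 0.0359]
ee_rot: [[-0.029, 0.014, 0.999], [-1.0, 0.003, -0.03], [-0.003, -1.0, 0.014]]
ft_force: [-0.3, -0.6, -1.6]
grip_width: 0.0511
```

```bash
cat > look.py <<'E'
from h import *
def look(tag):
    s=manip.read_state();p,d=manip.read_camera('wrist');P=pts('wrist',d,s);hsv=cv2.cvtColor(p,cv2.COLOR_RGB2HSV);save(tag,p)
    X,Y,Z=P[...,0],P[...,1],P[...,2];e=s['eef_pos']
    m=(hsv[...,1]>90)&(hsv[...,0]<20)&(Z>.005)&(Z<.09)&(Y<e[1]-.04)&(Y>e[1]-.2)&(abs(X-e[0])<.09)
    m=cv2.erode(m.astype(np.uint8),np.ones((5,5)))>0
    Q=P[m]
    if len(Q)>50:
        rect(Q,'handle')
        # top ridge line: slope
        t=Q[:,1];A=np.c_[t,np.ones(len(t))]
        # ridge = per y bin max z
        b=np.round(t/.005);zb=np.array([[b_*.005,np.percentile(Q[b==b_,2],90),np.median(Q[b==b_,0])] for b_ in np.unique(b) if (b==b_).sum()>20]);print(zb.round(4).tolist())
    bl=(hsv[...,0]>100)&(hsv[...,0]<125)&(hsv[...,1]>130)&(Y<.2)
    for n,a,c in(('bed',.006,.02),('arm',.1,.125)):
        mm=bl&(Z>a)&(Z<c)
        if mm.sum()>50: rect(P[mm],n)
E
python3 - <<'E'
from look import *
look('w4');to(.52,.16,.05,8)
E
```

```text
handle 379 med [0.407 0.099 0.053] min [0.398 0.092 0.049] max [0.416 0.104 0.056] rect [407.  98.] [11. 18.] 88.2
[[0.095, 0.0544, 0.4082], [0.1, 0.0546, 0.4077], [0.105, 0.0543, 0.4051]]
bed 734 med [0.584 0.066 0.012] min [0.576 0.045 0.009] max [0.591 0.083 0.014] rect [583.  64.] [38. 14.] 87.6
pos [0.4093 0.1726 0.0352] jaw -1.69 down [ 0.013  0.003 -1.   ] F [-0.4  0.3 -1.9] w 0.0508 t 13.6
shift [  9.3 -13.4 111.2] turn -9.7
```

Run:
```python
from h import *
for n in('top','scene'):
    p,d=manip.read_camera(n);P=pts(n,d);hsv=cv2.cvtColor(p,cv2.COLOR_RGB2HSV);X,Y,Z=P[...,0],P[...,1],P[...,2]
    m=(hsv[...,1]>100)&(hsv[...,0]<20)&(Z>.005)&(Z<.09)&(Y<.12)&(Y>-.02)&(abs(X-.406)<.04)
    if m.sum()>10:
        Q=P[m];rect(Q,n);b=np.round(Q[:,1]/.01)
        print([(round(k*.01,2),round(np.percentile(Q[b==k,2],85),4),(b==k).sum()) for k in np.unique(b)])
    else: print(n,m.sum())
```

```text
top 183 med [0.404 0.058 0.054] min [0.393 0.014 0.044] max [0.414 0.105 0.061] rect [404.  60.] [90. 20.] 89.1
[(np.float64(0.01), np.float64(0.0551), np.int64(2)), (np.float64(0.02), np.float64(0.0563), np.int64(22)), (np.float64(0.03), np.float64(0.0564), np.int64(21)), (np.float64(0.04), np.float64(0.0565), np.int64(22)), (np.float64(0.05), np.float64(0.0575), np.int64(22)), (np.float64(0.06), np.float64(0.058), np.int64(20)), (np.float64(0.07), np.float64(0.0571), np.int64(20)), (np.float64(0.08), np.float64(0.0573), np.int64(19)), (np.float64(0.09), np.float64(0.0563), np.int64(17)), (np.float64(0.1), np.float64(0.0547), np.int64(18))]
scene 112 med [0.401 0.044 0.052] min [0.391 0.008 0.037] max [0.413 0.099 0.058] rect [402.  54.] [91. 20.] 86.6
[(np.float64(0.01), np.float64(0.054), np.int64(19)), (np.float64(0.02), np.float64(0.0565), np.int64(16)), (np.float64(0.03), np.float64(0.0562), np.int64(12)), (np.float64(0.04), np.float64(0.0545), np.int64(13)), (np.float64(0.05), np.float64(0.0554), np.int64(9)), (np.float64(0.06), np.float64(0.0549), np.int64(15)), (np.float64(0.07), np.float64(0.0551), np.int64(11)), (np.float64(0.08), np.float64(0.0545), np.int64(7)), (np.float64(0.09), np.float64(0.0524), np.int64(6)), (np.float64(0.1), np.float64(0.0503), np.int64(4))]
```

The trowel is held level, with the handle top at about 0.057 all along. Now I'll move in front of the clamp, turn 10°, and take a close look at the clamp.

Call:
drive_tool --moves '[[[2, 0, 10], -2], [[4, 0, 20], -4], [[6, 0, 30], -6], [[8, 0, 42], -8], [[10, 0, 54], -10], [[12, 0, 66], -10], [[13, 0, 80], -10], [[13, 0, 80], -10], [[13, 0, 80], -10]]'

```text
t: 14.6
eef_pos: [0.4879, 0.157, 0.0348]
ee_rot: [[0.144, 0.01, 0.99], [-0.99, 0.002, 0.144], [-0.0, -1.0, 0.011]]
ft_force: [-0.3, -0.1, -1.6]
grip_width: 0.0508
```

Run:
```python
from look import *
look('w5');to(.588,.171,.0245,8)
p,d=manip.read_camera('top');P=pts('top',d);hsv=cv2.cvtColor(p,cv2.COLOR_RGB2HSV);X,Y,Z=P[...,0],P[...,1],P[...,2]
m=(hsv[...,1]>100)&(hsv[...,0]<20)&(Z>.005)&(Z<.09)&(Y<.13)&(Y>-.06)&(abs(X-.5)<.05)
if m.sum()>9: rect(P[m],'handle top')
m=(hsv[...,0]>100)&(hsv[...,0]<125)&(hsv[...,1]>130)&(abs(Y-.06)<.08)&(abs(X-.62)<.1)
for a,c in((.003,.02),(.1,.128)): 
    k=m&(Z>a)&(Z<c); rect(P[k],str(a))
k=(Z>.15)&(Z<.2)&(abs(Y-.06)<.08)&(abs(X-.63)<.07);rect(P[k],'knob')
k=(Z>.128)&(Z<.15)&(abs(Y-.06)<.03)&(abs(X-.60)<.025);rect(P[k],'hub')
```

```text
handle 380 med [0.498 0.084 0.052] min [0.489 0.076 0.047] max [0.508 0.089 0.055] rect [498.  83.] [18. 11.] 5.9
[[0.08, 0.0533, 0.4966], [0.085, 0.0535, 0.4977], [0.09, 0.0536, 0.499]]
bed 200 med [0.671 0.096 0.014] min [0.662 0.094 0.011] max [0.68 0.1  0.02] rect [671.  97.] [19.  5.] 4.8
pos [0.4877 0.157  0.0349] jaw 8.28 down [ 0.01   0.002 -1.   ] F [ 1.5  0.8 -2.2] w 0.0511 t 14.65
shift [  0.6  11.4 101.1] turn 0.3
handle top 177 med [0.501 0.042 0.054] min [0.487 0.001 0.04 ] max [0.517 0.089 0.063] rect [502.  45.] [23. 91.] 8.0
0.003 317 med [0.601 0.046 0.012] min [0.567 0.017 0.005] max [0.685 0.114 0.02 ] rect [626.  66.] [110.  88.] 8.2
0.1 251 med [0.63  0.072 0.117] min [0.577 0.037 0.1  ] max [0.677 0.094 0.125] rect [629.  66.] [101.  48.] 8.1
knob 71 med [0.655 0.062 0.175] min [0.563 0.049 0.151] max [0.669 0.139 0.184] rect [615.  94.] [ 21. 136.] 51.8
hub 92 med [0.604 0.062 0.141] min [0.589 0.046 0.128] max [0.625 0.077 0.147] rect [607.  62.] [31. 35.] 79.4
```

View pics/w5.png

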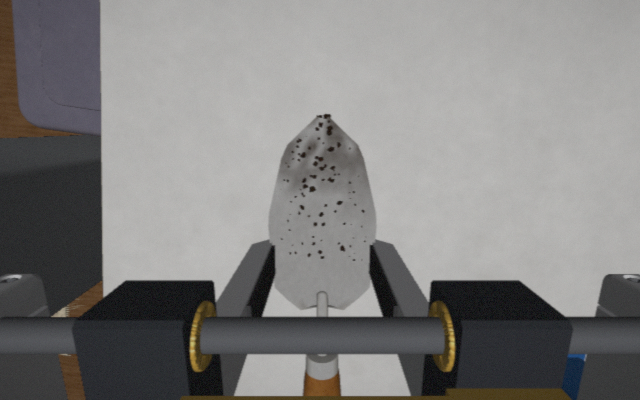

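The view shows the blade held straight between the fingers (px 270–376). Clamp origin is (0.604, 0.063) and its yaw 8.1°. Lower 11 mm and slide it in along the tool's z.

Call:
drive_tool --moves '[[[0, 5, 5], 0], [[0, 10, 15], 0], [[0, 11, 25], 0], [[0, 11, 35], 0], [[0, 11, 45], 0], [[0, 11, 55], 0], [[0, 11, 65], 0], [[0, 11, 75], 0], [[0, 11, 85], 0], [[0, 11, 93], 0], [[0, 11, 99], 0], [[0, 11, 102], 0], [[0, 11, 102], 0]]'

```text
t: 16.0
eef_pos: [0.589, 0.1719, 0.025]
ee_rot: [[0.144, 0.011, 0.989], [-0.99, 0.002, 0.144], [-0.0, -1.0, 0.011]]
ft_force: [-0.1, -0.1, -1.4]
grip_width: 0.0507
```

Call:
drive_tool --moves '[[[0, 2, 0], 0], [[0, 4, 0], 0], [[0, 6, 0], 0], [[0, 7, 0], 0], [[0, 7, 0], 0]]'

```text
t: 16.5
eef_pos: [0.5889, 0.1718, 0.0178]
ee_rot: [[0.144, 0.01, 0.989], [-0.99, 0.002, 0.144], [-0.0, -1.0, 0.01]]
ft_force: [0.6, 0.1, -0.8]
grip_width: 0.051
```

Run:
```python
from h import *
to(.588,.171,.0163,8)
p,d=manip.read_camera('top');P=pts('top',d);hsv=cv2.cvtColor(p,cv2.COLOR_RGB2HSV);X,Y,Z=P[...,0],P[...,1],P[...,2]
m=(hsv[...,1]>100)&(hsv[...,0]<20)&(Z>.005)&(Z<.09)&(Y<.13)&(Y>-.06)&(abs(X-.6)<.06)
if m.sum()>9: rect(P[m],'handle top')
p,d=manip.read_camera('scene');P=pts('scene',d)
save('s2',cv2.resize(p[140:240,240:360],None,fx=6,fy=6,interpolation=cv2.INTER_CUBIC))
```

```text
pos [0.5889 0.1718 0.0178] jaw 8.3 down [ 0.01   0.002 -1.   ] F [ 0.6  0.1 -0.8] w 0.051 t 16.5
shift [ 0.7  1.5 -1. ] turn 0.3
handle top 50 med [0.604 0.026 0.036] min [0.589 0.015 0.028] max [0.619 0.103 0.066] rect [600.  59.] [25. 90.] 12.8
```

View pics/s2.png

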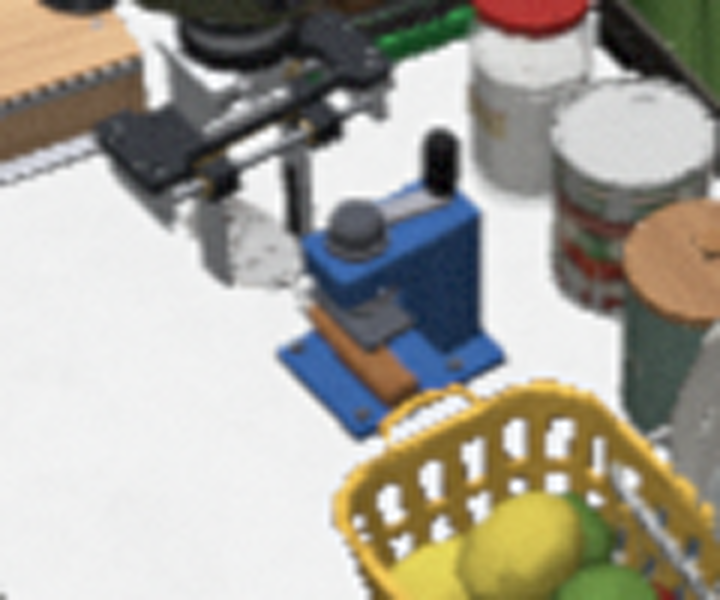

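The handle lies under the pad with its blade towards the case. The balance point would overhang the bed edge, so the blade may dip about 12 mm after release. With the handle shifted 15 mm towards +y, that dip stays within the tilt and height limits. Then lower and release.

Call:
drive_tool --moves '[[[-7, 0, -1], 0], [[-15, 0, -1], 0], [[-15, 1, -1], 0], [[-15, 2, -1], 0], [[-15, 2, -1], 0]]'

```text
t: 17.1
eef_pos: [0.5859, 0.1866, 0.016]
ee_rot: [[0.144, 0.011, 0.989], [-0.99, 0.002, 0.144], [-0.0, -1.0, 0.011]]
ft_force: [-0.6, 0.3, -0.3]
grip_width: 0.051
```

Call:
drive_tool --moves '[[[0, 0, 0], 0], [[0, 0, 0], 0], [[0, 0, 0], 0], [[0, 0, 0], 0], [[0, 0, 0], 0], [[0, 0, 0], 0], [[0, 0, 0], 0], [[0, 0, 0], 0]]' --fingers -1

```text
t: 17.9
eef_pos: [0.5859, 0.1866, 0.0159]
ee_rot: [[0.144, 0.011, 0.989], [-0.99, 0.002, 0.144], [-0.0, -1.0, 0.011]]
ft_force: [-0.2, -0.9, 0.1]
grip_width: 0.0941
```

Call:
drive_tool --moves '[[[0, -10, 0], 0], [[0, -30, 0], 0], [[0, -60, 0], 0], [[0, -90, 0], 0], [[0, -120, 0], 0], [[-10, -150, 0], 0], [[-20, -185, 0], 0], [[-20, -185, 0], 0]]'

```text
t: 18.7
eef_pos: [0.5823, 0.2074, 0.207]
ee_rot: [[0.145, 0.019, 0.989], [-0.989, 0.004, 0.145], [-0.002, -1.0, 0.019]]
ft_force: [0.4, -0.0, -0.2]
grip_width: 0.0942
```

```bash
cat > chk.py <<'E'
from h import *
def chk():
    s=manip.read_state()
    for n in('top','wrist'):
        p,d=manip.read_camera(n);P=pts(n,d,s);hsv=cv2.cvtColor(p,cv2.COLOR_RGB2HSV);X,Y,Z=P[...,0],P[...,1],P[...,2]
        m=(hsv[...,1]>100)&(hsv[...,0]<20)&(Z>.005)&(Z<.06)&(Y<.15)&(Y>-.06)&(abs(X-.6)<.06)
        if m.sum()>9: rect(P[m],n+' handle')
        m=(hsv[...,1]<60)&(Z>.004)&(Z<.04)&(Y>.145)&(Y<.31)&(abs(X-.585)<.07)
        if m.sum()>9:
            rect(P[m],n+' blade');Q=P[m];b=np.round(Q[:,1]/.01)
            print([(round(k*.01,2),round(np.median(Q[b==k,2]),4)) for k in np.unique(b)])
        k=(Z>.15)&(Z<.2)&(np.hypot(X-.604,Y-.063)<.08)
        if k.sum()>5: rect(P[k],n+' knob')
    return p
E
python3 - <<'E'
from chk import *
save('w6',chk());to(.659,.057,.2,8)
E
```

```text
top handle 41 med [0.594 0.109 0.034] min [0.585 0.036 0.024] max [0.606 0.121 0.04 ] rect [599.  80.] [21. 85.] 7.6
top blade 386 med [0.585 0.198 0.01 ] min [0.516 0.145 0.004] max [0.653 0.265 0.024] rect [584. 205.] [139. 118.] 0.7
[(np.float64(0.15), np.float64(0.0065)), (np.float64(0.16), np.float64(0.0138)), (np.float64(0.17), np.float64(0.0134)), (np.float64(0.18), np.float64(0.0126)), (np.float64(0.19), np.float64(0.0116)), (np.float64(0.2), np.float64(0.0101)), (np.float64(0.21), np.float64(0.0091)), (np.float64(0.22), np.float64(0.0078)), (np.float64(0.23), np.float64(0.0065)), (np.float64(0.24), np.float64(0.0059)), (np.float64(0.25), np.float64(0.0049)), (np.float64(0.26), np.float64(0.0047))]
top knob 56 med [0.658 0.058 0.175] min [0.65  0.049 0.15 ] max [0.669 0.072 0.182] rect [659.  59.] [20. 22.] 26.6
wrist handle 652 med [0.599 0.101 0.038] min [0.588 0.08  0.028] max [0.613 0.122 0.043] rect [599. 101.] [23. 41.] 7.5
wrist blade 4424 med [0.586 0.205 0.011] min [0.516 0.145 0.004] max [0.655 0.31  0.031] rect [585. 228.] [165. 139.] 89.8
[(np.float64(0.15), np.fl
[... 203 characters left out ...]
(0.0122)), (np.float64(0.21), np.float64(0.0109)), (np.float64(0.22), np.float64(0.0095)), (np.float64(0.23), np.float64(0.0082)), (np.float64(0.24), np.float64(0.0067)), (np.float64(0.25), np.float64(0.0054)), (np.float64(0.26), np.float64(0.0046)), (np.float64(0.27), np.float64(0.0043)), (np.float64(0.28), np.float64(0.0044)), (np.float64(0.29), np.float64(0.0042)), (np.float64(0.3), np.float64(0.0042)), (np.float64(0.31), np.float64(0.0042))]
wrist knob 48 med [0.66  0.072 0.151] min [0.653 0.069 0.15 ] max [0.668 0.073 0.153] rect [660.  71.] [16.  4.] 7.4
pos [0.581  0.2062 0.2019] jaw 8.33 down [ 0.012  0.002 -1.   ] F [ 0.4  0.4 -0.6] w 0.0938 t 18.8
shift [158.9   2.5  55.5] turn 0.3
```

Run:
```python
from h import *
# blade profile when flat (w2 on table) vs now; handle ridge slope
z=np.load('w2.npz');st={'ee_rot':np.array([[-.03,.003,1],[-1,0,-.03],[0,-1,.003]]),'eef_pos':np.array([.4064,.0604,.1281])}
def prof(P,hsv,x0,y0,tag,zmax):
    X,Y,Z=P[...,0],P[...,1],P[...,2];a=np.radians(98.2 if tag=='now' else 88.3)
    t=(X-x0)*np.cos(a)+(Y-y0)*np.sin(a);w=-(X-x0)*np.sin(a)+(Y-y0)*np.cos(a)
    # trowel coords with origin handle_mid
    for nm,lo,hi,wd in(('blade',.085,.19,.02),('handle',-.05,.035,.006)):
        m=(t>lo)&(t<hi)&(abs(w)<wd)&(Z<zmax)&(Z>.001)
        if nm=='handle': m&=(hsv[...,1]>90)&(hsv[...,0]<20)
        if m.sum()<20: continue
        b=np.round(t[m]/.01);print(tag,nm,[(int(k*10),round(float(np.median(Z[m][b==k]))*1000,1)) for k in np.unique(b)])
prof(pts('wrist',z['d'],st),cv2.cvtColor(z['p'],cv2.COLOR_RGB2HSV),.4055,.064,'flat',.04)
s=manip.read_state();p,d=manip.read_camera('wrist');prof(pts('wrist',d,s),cv2.cvtColor(p,cv2.COLOR_RGB2HSV),.602,.08,'now',.05)
```

```text
flat blade [(90, 3.3), (100, 2.9), (110, 2.8), (120, 2.3), (130, 2.0), (140, 2.0), (150, 1.9), (160, 1.8)]
flat handle [(-50, 23.9), (-40, 23.7), (-30, 23.7), (-20, 24.0), (-10, 24.2), (0, 23.5), (10, 22.9), (20, 22.1), (30, 21.3)]
now blade [(90, 12.6), (100, 11.3), (110, 10.0), (120, 8.7), (130, 7.4), (140, 6.1), (150, 5.1), (160, 3.9), (170, 2.7), (180, 2.0), (190, 1.3)]
now handle [(0, 39.6), (10, 38.7), (20, 37.2), (30, 35.7)]
```

The handle rests on the bed and the blade tip on the worktop, tilted about 0.08–0.1 rad, which is in tolerance. The pad will flatten it. The knob is at (0.659, 0.058), so the crank is at about 0.23 rad. Next I'll go above the knob, descend, and grip it.

Call:
drive_tool --moves '[[[0, -15, 5], 0], [[25, -20, 15], 0], [[55, -20, 25], 0], [[85, -20, 35], 0], [[115, -20, 45], 0], [[140, -20, 52], 0], [[158, -15, 56], 0], [[158, 5, 56], 0], [[158, 25, 56], 0], [[158, 40, 56], 0], [[158, 50, 56], 0], [[158, 50, 56], 0], [[158, 50, 56], 0]]'

```text
t: 20.15
eef_pos: [0.6597, 0.0579, 0.1517]
ee_rot: [[0.145, 0.011, 0.989], [-0.989, 0.002, 0.145], [-0.0, -1.0, 0.011]]
ft_force: [0.6, 0.9, -0.5]
grip_width: 0.0942
```

Call:
drive_tool --moves '[[[0, 0, 0], 0], [[0, 0, 0], 0], [[0, 0, 0], 0], [[0, 0, 0], 0], [[0, 0, 0], 0], [[0, 0, 0], 0], [[0, 0, 0], 0], [[0, 0, 0], 0], [[0, 0, 0], 0], [[0, 0, 0], 0], [[0, 0, 0], 0], [[0, 0, 0], 0]]' --fingers 1 --grip_force 20

```text
t: 21.35
eef_pos: [0.6613, 0.058, 0.1522]
ee_rot: [[0.145, 0.016, 0.989], [-0.989, 0.002, 0.145], [0.0, -1.0, 0.016]]
ft_force: [13.2, 1.5, -2.9]
grip_width: 0.0233
```

```bash
cat > circ.py <<'E'
from h import *
def circ(step,n):
    s=manip.read_state();R=np.array(s['ee_rot']);e=np.array(s['eef_pos']);C=np.array([.604,.063])
    a=np.arctan2(e[1]-C[1],e[0]-C[0]);print('pos',e.round(4),'r',np.hypot(*(e[:2]-C)).round(4),'crank mod 2pi',round((np.radians(8.1)-a)%(2*np.pi),2),'F',np.round(s['ft_force'],1),'w',s['grip_width'])
    rows=[]
    for i in range(1,n+1):
        b=a-np.radians(step*i);q=np.array([*(C+.055*np.array([np.cos(b),np.sin(b)])),e[2]])
        x=R.T@(q-e)*1000;rows.append([[round(float(v)) for v in x],0])
    print(rows)
E
python3 -c "
from circ import *
circ(15,20)"
```

```text
pos [0.6613 0.058  0.1522] r 0.0575 crank mod 2pi 0.23 F [13.2  1.5 -2.9] w 0.023330456304827416
[[[13, 0, -8], 0], [[24, 0, -16], 0], [[34, 0, -27], 0], [[39, -1, -40], 0], [[42, -1, -54], 0], [[40, -1, -69], 0], [[35, -1, -82], 0], [[27, -1, -94], 0], [[16, -2, -103], 0], [[2, -2, -109], 0], [[-12, -2, -111], 0], [[-26, -2, -109], 0], [[-39, -2, -104], 0], [[-51, -2, -96], 0], [[-60, -1, -85], 0], [[-66, -1, -72], 0], [[-68, -1, -58], 0], [[-67, -1, -43], 0], [[-62, 0, -30], 0], [[-53, 0, -18], 0]]
```

The knob pulls outward by about 2 mm, so the screw axis is nearer x = 0.606. Recompute.

```bash
sed -i 's/\.604,\.063/.606,.063/' circ.py; python3 -c "
from circ import *
circ(15,20)"
```

```text
pos [0.6613 0.058  0.1522] r 0.0555 crank mod 2pi 0.23 F [13.2  1.5 -2.9] w 0.023330456304827416
[[[13, 0, -6], 0], [[25, 0, -14], 0], [[34, 0, -25], 0], [[40, -1, -38], 0], [[42, -1, -53], 0], [[40, -1, -67], 0], [[35, -1, -80], 0], [[27, -1, -92], 0], [[16, -2, -101], 0], [[3, -2, -107], 0], [[-12, -2, -109], 0], [[-26, -2, -107], 0], [[-39, -2, -102], 0], [[-51, -1, -94], 0], [[-60, -1, -83], 0], [[-66, -1, -70], 0], [[-68, -1, -55], 0], [[-66, -1, -41], 0], [[-61, 0, -28], 0], [[-53, 0, -16], 0]]
```

Call:
drive_tool --moves '[[[13, 0, -6], 0], [[25, 0, -14], 0], [[34, 0, -25], 0], [[40, -1, -38], 0], [[42, -1, -53], 0], [[40, -1, -67], 0], [[35, -1, -80], 0], [[27, -1, -92], 0], [[16, -2, -101], 0], [[3, -2, -107], 0]]'

```text
t: 22.35
eef_pos: [0.5557, 0.0401, 0.152]
ee_rot: [[0.144, 0.016, 0.989], [-0.99, 0.002, 0.144], [-0.0, -1.0, 0.017]]
ft_force: [18.4, 3.4, -13.2]
grip_width: 0.0236
```

```bash
python3 -c "
from circ import *
circ(15,11)"
```

```text
pos [0.5557 0.0401 0.152 ] r 0.0553 crank mod 2pi 2.86 F [ 18.4   3.4 -13.2] w 0.0236344625709886
[[[-14, 0, -2], 0], [[-29, 0, 0], 0], [[-42, 0, 5], 0], [[-53, 0, 13], 0], [[-62, 0, 25], 0], [[-68, 1, 38], 0], [[-70, 1, 52], 0], [[-69, 1, 66], 0], [[-64, 1, 80], 0], [[-55, 2, 91], 0], [[-44, 2, 100], 0]]
```

```bash
sed -i 's/\.606,\.063/.6075,.0635/' circ.py; python3 -c "
from circ import *
circ(12,12)"
```

```text
pos [0.5557 0.0401 0.152 ] r 0.0569 crank mod 2pi 2.86 F [ 18.4   3.4 -13.2] w 0.0236344625709886
[[[-12, 0, 0], 0], [[-23, 0, 0], 0], [[-34, 0, 3], 0], [[-45, 0, 8], 0], [[-54, 0, 15], 0], [[-61, 0, 24], 0], [[-67, 1, 34], 0], [[-70, 1, 45], 0], [[-71, 1, 57], 0], [[-69, 1, 68], 0], [[-65, 1, 79], 0], [[-59, 1, 89], 0]]
```

Call:
drive_tool --moves '[[[-12, 0, 0], 0], [[-23, 0, 0], 0], [[-34, 0, 3], 0], [[-45, 0, 8], 0], [[-54, 0, 15], 0], [[-61, 0, 24], 0], [[-67, 1, 34], 0], [[-70, 1, 45], 0], [[-71, 1, 57], 0], [[-69, 1, 68], 0], [[-65, 1, 79], 0], [[-59, 1, 89], 0]]'

```text
t: 23.55
eef_pos: [0.6347, 0.11, 0.1518]
ee_rot: [[0.144, 0.012, 0.99], [-0.99, -0.001, 0.144], [0.003, -1.0, 0.012]]
ft_force: [-13.6, -15.8, 1.6]
grip_width: 0.0233
```

```bash
python3 -c "
from circ import *
circ(12,15)"
```

```text
pos [0.6347 0.11   0.1518] r 0.0538 crank mod 2pi 5.38 F [-13.6 -15.8   1.6] w 0.023276798588664258
[[[7, 0, 9], 0], [[17, 0, 15], 0], [[27, 0, 19], 0], [[39, 0, 21], 0], [[50, 0, 21], 0], [[61, 0, 18], 0], [[72, 0, 13], 0], [[81, 0, 6], 0], [[88, 0, -3], 0], [[93, 0, -14], 0], [[96, 0, -25], 0], [[97, 0, -36], 0], [[95, 0, -47], 0], [[91, 0, -58], 0], [[85, -1, -68], 0]]
```

```bash
sed -i 's/\.6075,\.0635/.606,.063/' circ.py; python3 -c "
from circ import *
circ(8,18)"
```

```text
pos [0.6347 0.11   0.1518] r 0.055 crank mod 2pi 5.4 F [-13.6 -15.8   1.6] w 0.023276798588664258
[[[5, 0, 6], 0], [[11, 0, 10], 0], [[18, 0, 14], 0], [[25, 0, 17], 0], [[33, 0, 19], 0], [[40, 0, 20], 0], [[48, 0, 20], 0], [[55, 0, 18], 0], [[63, 0, 16], 0], [[70, 0, 13], 0], [[76, 0, 8], 0], [[82, 0, 3], 0], [[87, 0, -3], 0], [[91, 0, -9], 0], [[94, 0, -16], 0], [[96, 0, -23], 0], [[97, 0, -31], 0], [[97, 0, -39], 0]]
```

Call:
drive_tool --moves '[[[5, 0, 6], 0], [[11, 0, 10], 0], [[18, 0, 14], 0], [[25, 0, 17], 0], [[33, 0, 19], 0], [[40, 0, 20], 0], [[48, 0, 20], 0], [[55, 0, 18], 0], [[63, 0, 16], 0], [[70, 0, 13], 0]]'

```text
t: 24.55
eef_pos: [0.6581, 0.042, 0.1522]
ee_rot: [[0.143, 0.014, 0.99], [-0.99, -0.001, 0.143], [0.003, -1.0, 0.013]]
ft_force: [2.6, 3.9, -2.3]
grip_width: 0.0235
```

```bash
python3 -c "
from circ import *
circ(8,12)
from chk import *
save('w7',chk())
p,d=manip.read_camera('scene')
save('s3',cv2.resize(p[140:240,240:360],None,fx=6,fy=6,interpolation=cv2.INTER_CUBIC))
"
```

```text
pos [0.6581 0.042  0.1522] r 0.0562 crank mod 2pi 0.52 F [ 2.6  3.9 -2.3] w 0.0235165349930249
[[[6, 0, -5], 0], [[11, 0, -11], 0], [[16, 0, -16], 0], [[20, 0, -23], 0], [[23, 0, -30], 0], [[26, 0, -37], 0], [[27, -1, -45], 0], [[27, -1, -53], 0], [[25, -1, -60], 0], [[23, -1, -68], 0], [[20, -1, -75], 0], [[16, -1, -81], 0]]
top blade 240 med [0.583 0.233 0.014] min [0.517 0.202 0.004] max [0.654 0.309 0.026] rect [586. 256.] [107. 136.] 89.2
[(np.float64(0.2), np.float64(0.0223)), (np.float64(0.21), np.float64(0.0166)), (np.float64(0.22), np.float64(0.0167)), (np.float64(0.23), np.float64(0.016)), (np.float64(0.24), np.float64(0.0133)), (np.float64(0.25), np.float64(0.0147)), (np.float64(0.26), np.float64(0.0062)), (np.float64(0.27), np.float64(0.0045)), (np.float64(0.28), np.float64(0.0053)), (np.float64(0.29), np.float64(0.0043)), (np.float64(0.3), np.float64(0.0046)), (np.float64(0.31), np.float64(0.0054))]
wrist handle 752 med [0.599 0.107 0.035] min [0.588 0.093 0.027] max [0.61  0.121 0.042] rect [598. 107.] [21. 26.] 8.1
wrist blade 3688 med [0.587 0.18  0.018] min [0.556 0.145 0.013] max [0.614 0.203 0.031] rect [588. 173.] [57. 57.] 9.6
[(np.float64(0.15), np.float64(0.0272)), (np.float64(0.16), np.float64(0.0192)), (np.float64(0.17), np.float64(0.0179)), (np.float64(0.18), np.float64(0.0174)), (np.float64(0.19), np.float64(0.0173)), (np.float64(0.2), np.float64(0.0163))]
wrist knob 4366 med [0.657 0.048 0.177] min [0.632 0.031 0.15 ] max [0.68  0.055 0.2  ] rect [657.  43.] [48. 23.] 7.5
```

View pics/s3.png

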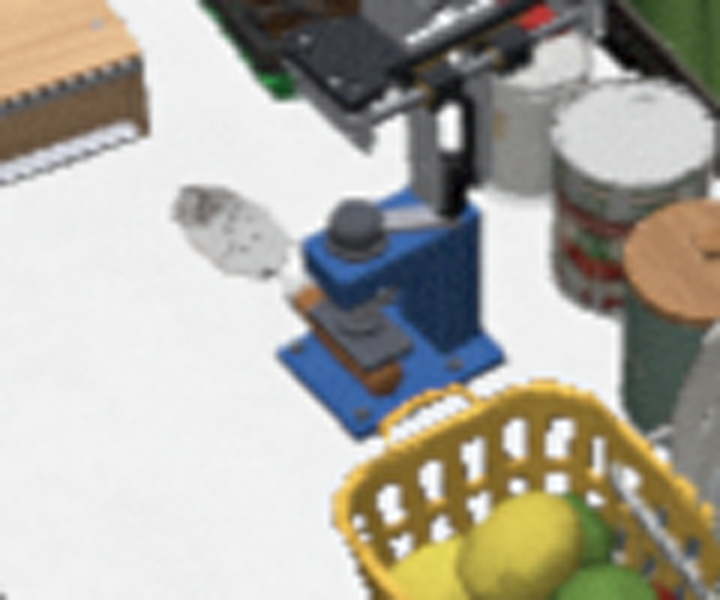

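The handle now lies flat under the pad, px (300–400, 295–390), with the blade out towards the case. The crank is at about 6.8 rad. I'll hold briefly and crank on to about 8.0.

Call:
drive_tool --moves '[[[0, 0, 0], 0], [[0, 0, 0], 0], [[0, 0, 0], 0], [[6, 0, -5], 0], [[11, 0, -11], 0], [[16, 0, -16], 0], [[20, 0, -23], 0], [[23, 0, -30], 0], [[26, 0, -37], 0], [[27, -1, -45], 0], [[27, -1, -53], 0], [[26, -1, -57], 0], [[26, -1, -57], 0]]'

```text
t: 26.0
eef_pos: [0.6045, 0.0071, 0.1523]
ee_rot: [[0.143, 0.012, 0.99], [-0.99, -0.003, 0.143], [0.005, -1.0, 0.011]]
ft_force: [-0.1, -4.9, -5.0]
grip_width: 0.0235
```

```bash
python3 -c "
from circ import *
circ(8,1)"
```

```text
pos [0.6045 0.0071 0.1523] r 0.0559 crank mod 2pi 1.74 F [-0.1 -4.9 -5. ] w 0.02354577375728456
[[[-3, 0, -7], 0]]
```

The crank is at about 8.02 rad. Release and rise.

Call:
drive_tool --moves '[[[0, 0, 0], 0], [[0, 0, 0], 0], [[0, 0, 0], 0], [[0, 0, 0], 0], [[0, 0, 0], 0], [[0, 0, 0], 0], [[0, 0, 0], 0], [[0, -15, 0], 0], [[0, -40, 0], 0], [[0, -70, 0], 0], [[0, -100, 0], 0], [[0, -130, -20], 0], [[0, -150, -50], 0], [[0, -150, -80], 0], [[0, -150, -110], 0], [[0, -150, -110], 0]]' --fingers -1

```text
t: 27.6
eef_pos: [0.4918, -0.0084, 0.3032]
ee_rot: [[0.142, 0.014, 0.99], [-0.99, -0.003, 0.142], [0.005, -1.0, 0.013]]
ft_force: [0.1, -0.0, -0.3]
grip_width: 0.094
```

Run:
```python
from h import *
s=manip.read_state();print(s['eef_pos'].round(3) if hasattr(s['eef_pos'],'round') else s['eef_pos'],np.round(s['ft_force'],1),s['t'])
p,d=manip.read_camera('scene');P=pts('scene',d)
p2,d2=manip.read_camera('top');P2=pts('top',d2)
k=(P2[...,2]>.15)&(P2[...,2]<.2)&(np.hypot(P2[...,0]-.606,P2[...,1]-.063)<.075)
if k.sum()>5: rect(P2[k],'knob')
hs=cv2.cvtColor(p,cv2.COLOR_RGB2HSV);X,Y,Z=P[...,0],P[...,1],P[...,2]
m=(hs[...,1]>100)&(hs[...,0]<20)&(Z>.012)&(Z<.06)&(Y<.15)&(Y>-.02)&(abs(X-.6)<.035)
rect(P[m],'handle')
a=cv2.resize(p[120:260,180:360],None,fx=4,fy=4,interpolation=cv2.INTER_CUBIC);save('s4',a)
```

```text
[ 0.492 -0.008  0.303] [ 0.1 -0.  -0.3] 27.6
handle 36 med [0.595 0.037 0.032] min [0.586 0.022 0.022] max [0.614 0.112 0.047] rect [597.  67.] [21. 90.] 10.4
```

View pics/s4.png

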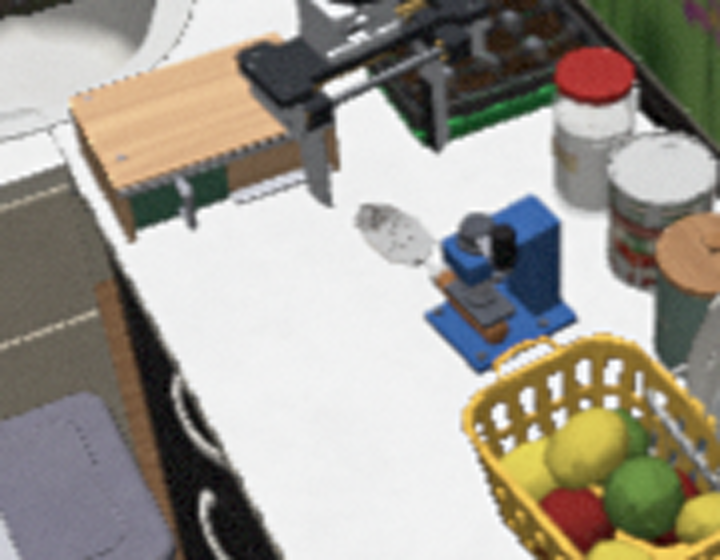

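The door is shut: the green panel fills the mouth at px (180, 195). The trowel is clamped flat, with the blade towards the case. The crank knob at (503, 245) is released. Handing in.

```bash
python3 -c "
from rig import manip
print(manip.finish_job())"
```

```text
the job is handed in; nothing more can be done
None
```

The job is handed in, at about 28 s of the 72 s allowed. The trowel is clamped, the door is shut and the arm is clear. The rig gave no verdict, and I could not measure the pad's force directly.

I drew the trowel out by its handle, laid it flat on the worktop and let go. I then pushed the door until it stopped, took the trowel by its blade and set the handle in the clamp's bed. Finally I gripped the crank knob, wound it clockwise and let go.

**Last checks:**
- **Door:** the pull moved 101 mm, to x = 0.419 m against an expected 0.418 m, and met a hard stop at 23 N. The last picture shows it shut.
- **Trowel:** it lies flat under the pad with the blade towards the case. I estimate the handle's middle within 10 mm across the bed and 10–18 mm along it towards +y. The last scene view gave about −9 mm across, but it sees only one side of the handle; the earlier wrist view gave about −2 mm.
- **Pad force:** the crank stands at about 8.0 rad, judged from the knob's position when released. A firm hold starts at about 7.5 rad, so I take the force to be above 12 N.
- **Let go:** after retreating the wrist force was about 0.3 N and the arm stood well clear.

**Disagreements:**
- **Trowel dip:** after I let go of it in the bed, the blade end dipped to the worktop. I measured a tilt of up to about 0.10 rad against the expected 0.08 (limit 0.12). The pad then pressed it flat before the firm squeeze.
- **Screw axis:** my first estimate of its position was about 2 mm off. I corrected it from the knob readings.
- **Knob at the end:** the last top view found no knob reading, but the scene picture shows it.

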